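# Load two tins into a gravity tin dispenser

### The arm

A 7-joint arm with a two-finger parallel gripper is mounted at the origin on a cart in front of the work surface, level with it; the furniture and walls round the work are solid. World frame = base frame: x ahead of the robot, y to its left, z up, the work surface at z = 0. Lengths are in m, angles in rad, forces in N, time in s.
With the tool pointing down it reaches from about 0.4 to 0.75 m from the base axis. Payload 19.5 kg.
Tool frame: the origin (TCP) lies between the finger pads; the fingertips stand 25 mm ahead of it and the grasp point (between the pads) lies 6 mm ahead of it; y points along the fingers, x is the direction in which the jaws open and shut, and the axes are right-handed (so a half turn about y gives the same grasp; the last joint's range is limited). The gripper opens to 85 mm and grips with 20 to 120 N. Pads are 22 mm wide; open, the fingers measure 114 mm over their backs; the gripper's body (76 mm by 85 mm) begins 54 mm behind the grasp point. The pads swing forward as they close: fully open they stand 13 mm farther back than shut.
Start: joints at [-1.32, 0.707, -0.028, 1.485, 0.022, 0.951, -0.075], TCP at [0.166, 0.551, 0.256] pointing down, gripper open.
Joint ranges: [-2.71, 2.71], [-0.32, 2.16], [-1.57, 1.52], [0, 2.45], [-1.46, 4.6], [0, 2.02], [-2.83, 2.83]. Speed limits (rad/s): [1.89, 1.89, 2.57, 2.57, 3.01, 3.01, 3.01].

### API

Orientations are given as a 3x3 rotation matrix whose columns are the frame's x, y, z axes.
In Python, from plant import bot, optics, look_for, outline_of, spot_point, telemetry gives the robot as it stands. Calls block until the motion is done:
- bot.movep(position, orientation): joint-space move of the TCP to a pose.
- bot.move_l(position, rot=None, max_speed=0.15, guard=None): straight line of the TCP; rot=None keeps the orientation; max_speed is the mean speed in m/s. With guard (N) it stops when the force on the tool has changed by that much, and returns True; else False.
- bot.movej(angles): joint-space move.
- bot.command_gripper(opening): opening from 0.0 (shut) to 1.0 (fully open); the grip force is fixed at half the most; returns when the fingers have stopped.
- bot.wait(seconds).
- bot.ik(position, orientation): joint angles nearest the present ones, or None.
- optics.get_image(name): name is "scene" or "top"; returns (picture, depth): 480x640x3 uint8, red, green, blue; 480x640 float32, m along the optical axis (not along the pixel's ray), 0 where there is no reading.
- optics.camera_params(name): a dict with "vfov" (degrees; the focal length in pixels is half the picture's height over the tangent of half this angle, whatever the lens; pixels are square), "cx", "cy" (the principal point, pixels), "xyz" and "rotation" of the camera in the world. Camera axes: x right, y down, z forward; pixel columns grow to the right and rows downward; lengths in m; the calibration is good to about 2 mm. A picture is of the moment at which its call begins. camera_params takes no time and is no camera call.
A pose or a line that the arm cannot do raises bot.IKError and nothing moves.
- bot.hand_in(): hands the job in, once; it reports no verdict.
Trained networks look in the newest picture that a camera, given by its name, has taken for a name from the list of things; names that differ only in an ending like _2 or _b are one class to them, and where a whole thing is asked for, a point or a joint stands for the part that bears it (a point fixed in the world has none). Each returns a list of dicts, best first, with "p" (0 to 1); they miss things now and then, are a little off and sometimes report something else, mostly with a low value. They report only what shows in the picture. A call takes as long as a camera call. They do not tell look-alikes from the thing itself.
- look_for(query, camera): "bbox" ([left, top, right, bottom] in pixels, round what is visible of it).
- outline_of(query, camera): "region" (480x640 bool, what is visible of it) and "bbox" ([left, top, right, bottom] in pixels, round what is visible of it).
- spot_point(query, camera): "uv" ([column, row] in pixels: a listed point, or the origin of a listed thing).
Readings, each from a call of its own:
- telemetry.read_time_s(): time.
- telemetry.read_qpos(): joint angles.
- telemetry.read_dq(): joint speeds.
- telemetry.read_joint_torque(): joint torques, N m.
- telemetry.read_tool_pos(): TCP position.
- telemetry.read_orientation(): TCP orientation.
- telemetry.read_force(): force on the tool from outside, world axes, zero at the start.
- telemetry.read_torque(): the same for the moment, N m.
- telemetry.read_finger_gap(): opening from 0.0 (shut) to 1.0 (fully open).
Only numpy, scipy, OpenCV 4.12 (cv2) and the standard library are available. Lean on these libraries where they do the work, as an engineer would, in place of code of your own. Each camera call takes 0.05 s, during which the arm holds its last target.

### The job

Load both small tins from the loading ledge into the sloping chute of the tin dispenser, each lying on its side straight across the chute, so that they roll down and come to rest one behind the other at the chute's low front end, the first against the front stop and the second against the first. Do not knock over or push away the mug, salt shaker, onion or peeler.

Things in the scene. Friction and masses are not known exactly. Their poses are not given: they have to be found in the camera images.
- dispenser: Bare aluminium tin dispenser, 278 mm long (its x) and 198 mm wide (its y), fixed to the worktop. Origin: on the worktop, under the middle of the chute's length; z up. +x points to the high (head) end, -x to the low front end, roughly towards the robot; the chute is on its -y side, the loading ledge on its +y side. Offsets in the texts of the points are in this frame, in mm.
- chute_front (a point): Middle of the chute floor's low end (x -135, y -43, z 36). Inside, the chute is 94 mm wide (y -90 to +4) and 270 mm long (x -135 to +135); its floor rises by 0.12 per length to z 68 at the head. The right wall stands 45 mm above the floor, the head wall reaches z 110, the front stop z 76, the left wall in front of the ledge (x -139 to -40) z 80.
- ledge_edge (a point): Point on the ledge's inner edge (x 60, y 4, z 69). The ledge runs parallel to the chute floor, 10 mm above it: z = 46 + 0.12 (x + 135), x -40 to +139, y 4 to 104; outer side open, an 8 mm lip at its low end. A low push towards -y slides a tin; with its foot some 12 mm over the edge, a push towards -y high up (55 to 65 mm above the ledge) tips it into the chute.
- second_home (a point): Centre of a tin that has come home second (x -49, y -43, z 75); the first to come home has its centre at x -106, z 68. A tin lying straight across the chute (axis along the dispenser's y) rolls down by itself within 1 to 2 s; one lying along the chute does not roll.
- tin_front: Small closed food tin, cylinder 57 mm in diameter and 72 mm tall, about 0.18 kg, standing on its base on the loading ledge nearer to the low end at the start. Origin: centre of its base; z along its axis to the lid. The two tins are alike; either may go first.
- tin_back: The second tin, the same 57 x 72 mm cylinder, about 0.18 kg, standing on its base on the loading ledge nearer to the head end at the start, about 80 mm from the first. Origin: centre of its base; z along its axis to the lid.
- mug: Bystander: two-tone mug with handle, 90 x 122 x 105 mm, standing behind the dispenser. Origin: centre of its underside.
- salt: Bystander: glass salt shaker with grey cap, 44 mm in diameter, 90 mm tall, behind the dispenser. Origin: centre of its underside.
- onion: Bystander: brown onion, 82 x 83 x 94 mm, behind the dispenser. Origin: centre of its underside.
- peeler: Bystander: peeler with dark handle, 170 x 25 x 18 mm, lying to the right of the dispenser. Origin: centre of its underside.
Things that resemble listed ones, but are neither listed nor needed, are in the scene too. Leave any blue or red look-alike of the tin_front alone.

How it is judged:
At the end, for the whole second after the job is handed in: Both tins lie at rest on the chute floor, axes within 0.25 rad of straight across the chute, one behind the other at its low front end (the second within about 15 mm of touching the first) (angle between the z axis of each of tin_front, tin_back and the y axis of dispenser, either way round below 0.25 rad and x of tin_front in the frame of dispenser between -0.135 and -0.034 m and x of tin_back in the frame of dispenser between -0.135 and -0.034 m and y of tin_front in the frame of dispenser between -0.1 and 0.01 m and y of tin_back in the frame of dispenser between -0.1 and 0.01 m and z of each of tin_front, tin_back in the frame of dispenser below 0.09 m and linear speed of each of tin_front, tin_back below 0.03 m/s).
It fails at once if the mug, salt shaker, onion or peeler is pushed more than 50 mm, or the mug or salt shaker is knocked over (distance of any of mug, salt, onion, peeler from where it was at the start of the episode above 0.05 m or angle between any of mug, salt's own z axis and vertical above 0.6 rad).
It also fails if it takes over 48 s, if anything falls off the work surface, if the arm or the gripper's body presses on something with over 40 N, if the wrist force passes 120 N, or if a joint passes its speed limit or range.

## Working session

There is one attempt and no reset: what is moved stays moved. The work goes in short steps, each a Python script; the robot and the scene stay as the last script left them, time stands still between calls to the robot, and variables do not carry over. Pictures are saved under pics/ and viewed, and the job is handed in when it is done.

```bash
mkdir -p pics; ls; cat > h.py <<'E'
import numpy as np, cv2
from plant import bot, optics, look_for, outline_of, spot_point, telemetry
def snap(cam,name):
    im,d=optics.get_image(cam); cv2.imwrite(f'pics/{name}.png',im[:,:,::-1]); np.save(f'pics/{name}_d.npy',d); return im,d
def K(cam):
    p=optics.camera_params(cam); f=240/np.tan(np.radians(p['vfov'])/2); return f,p['cx'],p['cy'],np.array(p['xyz']),np.array(p['rotation'])
def world(cam,d):
    f,cx,cy,t,R=K(cam); v,u=np.mgrid[:480,:640]
    P=np.stack([(u-cx)/f*d,(v-cy)/f*d,d],-1)@R.T+t
    P[d<=0]=np.nan; return P
def pix(cam,p):
    f,cx,cy,t,R=K(cam); q=R.T@(np.array(p)-t); return q[0]/q[2]*f+cx,q[1]/q[2]*f+cy
E
python3 - <<'E'
from h import *
for c in ['scene','top']:
    snap(c,c+'0'); print(c,optics.camera_params(c))
    for q in ['tin_front','dispenser','mug','salt','onion','peeler']:
        print(q,[(np.round(r['bbox']).tolist(),round(r['p'],2)) for r in look_for(q,c)[:4]])
    for q in ['chute_front','ledge_edge','second_home','dispenser','tin_front']:
        print(q,[(np.round(r['uv']).tolist(),round(r['p'],2)) for r in spot_point(q,c)[:4]])
print(telemetry.read_time_s())
E
```

```text
pics
scene {'vfov': 47.736982442128294, 'cx': 322.16897540290904, 'cy': 231.9322444030276, 'xyz': array([0.35074068, 0.42692541, 0.96600632]), 'rotation': array([[-0.93316119, -0.30141206,  0.19585954],
       [-0.35910306,  0.75748479, -0.54521719],
       [ 0.01597441, -0.57910928, -0.8150934 ]])}
tin_front [([351.0, 331.0, 398.0, 382.0], 0.91), ([302.0, 255.0, 339.0, 297.0], 0.9), ([393.0, 188.0, 431.0, 224.0], 0.65)]
dispenser [([248.0, 202.0, 420.0, 334.0], 0.85)]
mug [([153.0, 244.0, 206.0, 312.0], 0.74)]
salt [([210.0, 221.0, 236.0, 251.0], 0.84)]
onion [([230.0, 176.0, 268.0, 210.0], 0.72)]
peeler [([316.0, 168.0, 382.0, 193.0], 0.71)]
chute_front [([405.0, 281.0], 0.94)]
ledge_edge [([304.0, 256.0], 0.78), ([315.0, 287.0], 0.25)]
second_home [([364.0, 255.0], 0.78)]
dispenser [([332.0, 289.0], 0.87)]
tin_front [([399.0, 199.0], 0.97), ([363.0, 366.0], 0.8), ([316.0, 288.0], 0.74)]
top {'vfov': 45.32135302301146, 'cx': 309.98117548349023, 'cy': 234.5355912092902, 'xyz': array([ 0.3954028 , -0.16858504,  1.13735862]), 'rotation': array([[-0.00379507, -0.98274276,  0.18493856],
       [-0.99996995,  0.00497985,  0.00594224],
       [-0.00676066, -0.18491045, -0.98273212]])}
tin_front [([231.0, 251.0, 271.0, 284.0], 0.94), ([386.0, 310.0, 424.0, 355.0], 0.57), ([189.0, 327.0, 236.0, 368.0], 0.56)]
dispenser [([269.0, 138.0, 291.0, 169.0], 0.57)]
mug [([183.0, 115.0, 250.0, 169.0], 0.75)]
salt [([270.0, 140.0, 294.0, 168.0], 0.66)]
onion [([326.0, 132.0, 366.0, 174.0], 0.76)]
peeler [([408.0, 205.0, 423.0, 289.0], 0.74)]
chute_front [([303.0, 353.0], 0.8)]
ledge_edge [([274.0, 249.0], 0.86)]
second_home [([300.0, 304.0], 0.81)]
dispenser [([282.0, 283.0], 0.72)]
tin_front [([408.0, 315.0], 0.8), ([192.0, 342.0], 0.58), ([252.0, 267.0], 0.56)]
1.2
```

View pics/scene0.png

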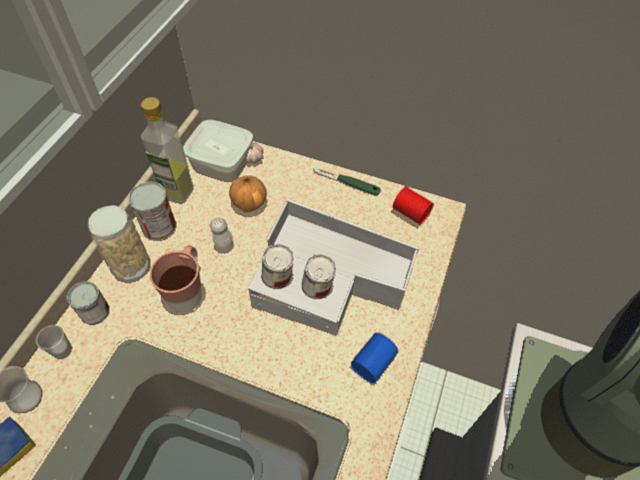

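View pics/top0.png

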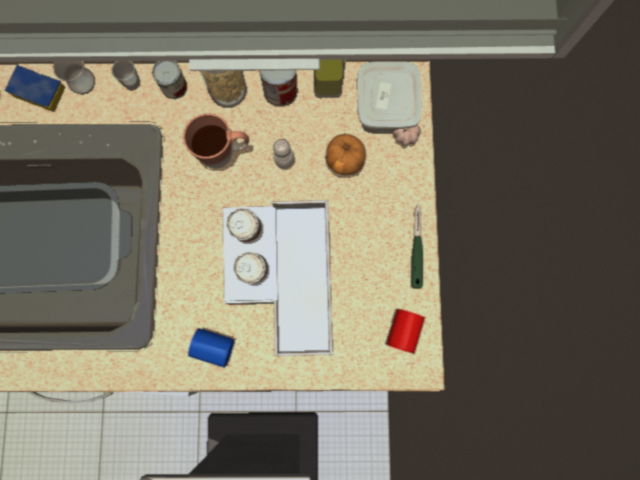

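The wanted tins are the two bare, pale-lidded tins on the ledge, at scene (277,265) and (319,275) and top (243,225) and (251,268). Possible confusions:
- Blue tin: scene (375,357), top (211,347).
- Red tin: scene (412,205), top (406,331).
- Larger cans on the back shelf: scene (152,210) and (88,302).

Next I'll get the metric poses from depth.

```bash
cat > fit.py <<'E'
from h import *
from scipy.optimize import least_squares
P=[]
for c in ['scene','top']:
    d=np.load(f'pics/{c}0_d.npy'); P.append(world(c,d).reshape(-1,3))
def at(c,u,v): 
    d=np.load(f'pics/{c}0_d.npy'); return world(c,d)[v,u]
print('uv pts', at('top',303,345),at('top',274,249),at('scene',277,255), at('top',243,222), at('top',251,265))
# model height map
def H(x,y):
    fl=36+.12*(x+135)
    z=np.zeros_like(x)
    z=np.where((x>-135)&(x<135)&(y>-90)&(y<4),fl,z)
    z=np.where((x>-40)&(x<139)&(y>=4)&(y<104),fl+10,z)
    z=np.where((x>-139)&(x<139)&(y>-94)&(y<=-90),fl+45,z)
    z=np.where((x>=135)&(x<139)&(y>-94)&(y<8),110,z)
    z=np.where((x>-139)&(x<=-135)&(y>-94)&(y<8),76,z)
    z=np.where((x>-139)&(x<-40)&(y>=4)&(y<8),80,z)
    return z
Q=np.vstack(P); Q=Q[np.isfinite(Q).all(1)]
c0=at('top',290,283)[:2]
Q=Q[(np.hypot(*(Q[:,:2]-c0).T)<.2)&(Q[:,2]>-.02)&(Q[:,2]<.115)]
print(c0,len(Q))
def cost(p,Q=Q):
    c,s=np.cos(p[2]),np.sin(p[2]); d=(Q[:,:2]-p[:2])*1000
    x=c*d[:,0]+s*d[:,1]; y=-s*d[:,0]+c*d[:,1]
    return np.minimum(abs(H(x,y)-Q[:,2]*1000),20).mean()
from scipy.optimize import differential_evolution
r=differential_evolution(cost,[(c0[0]-.06,c0[0]+.06),(c0[1]-.06,c0[1]+.08),(-.4,.4)],seed=1,popsize=20)
print('pose',r.x,r.fun)
for q in P:
    q=q[np.isfinite(q).all(1)];q=q[(np.hypot(*(q[:,:2]-c0).T)<.2)&(q[:,2]>-.02)&(q[:,2]<.115)]
    rr=differential_evolution(lambda p:cost(p,q),[(r.x[0]-.02,r.x[0]+.02),(r.x[1]-.02,r.x[1]+.02),(r.x[2]-.1,r.x[2]+.1)],seed=1)
    print(' single',rr.x,rr.fun)
np.save('disp.npy',r.x)
# tins: lid points
p=r.x;c,s=np.cos(p[2]),np.sin(p[2]); d=(Q[:,:2]-p[:2])*1000
for q,n in zip(P,['scene','top']):
    q=q[np.isfinite(q).all(1)]; d=(q[:,:2]-p[:2])*1000
    x=c*d[:,0]+s*d[:,1]; y=-s*d[:,0]+c*d[:,1]; h=q[:,2]*1000-(46+.12*(x+135))
    m=(x>-60)&(x<150)&(y>-10)&(y<120)&(h>62)&(h<85)
    pts=np.c_[x,y][m].astype(np.float32)
    _,lab,cen=cv2.kmeans(pts,2,None,(3,50,.1),5,0)
    for k in range(2):
        t=pts[lab[:,0]==k]; print(n,'tin',cv2.minEnclosingCircle(t),t.mean(0),len(t),np.median(h[m][lab[:,0]==k]))
E
python3 fit.py
```

```text
uv pts [ 0.39122308 -0.14797789  0.03555809] [ 0.56874478 -0.0944092   0.07108309] [ 0.60631973 -0.04658874  0.14163665] [ 0.6066661  -0.04360094  0.13839512] [ 0.52985912 -0.0587909   0.13651725]
[ 0.50664128 -0.12383563] 54418
pose [ 0.51238792 -0.10286873  0.02067167] 4.048286081955157
 single [ 0.51255519 -0.10526192  0.01089216] 5.747758300559086
 single [ 0.51212214 -0.10245276  0.02321556] 2.656617119547885
scene tin ((13.808130264282227, 48.027015686035156), 29.875024795532227) [14.017544 47.94505 ] 745 68.61650716986543
scene tin ((90.98641204833984, 58.048316955566406), 29.60971450805664) [91.25887  59.069584] 745 68.59305703028225
top tin ((91.88347625732422, 59.91144561767578), 28.769493103027344) [91.96961  59.782974] 817 69.04894230905509
top tin ((14.962640762329102, 48.794883728027344), 28.598373413085938) [14.780075 48.86198 ] 823 69.2363018380256
```

```bash
python3 -c "
import cv2
a=cv2.imread('pics/scene0.png')[190:350,230:440]
cv2.imwrite('pics/crop0.png',cv2.resize(a,None,fx=3.5,fy=3.5,interpolation=cv2.INTER_CUBIC))"
```

```text
(no output)
```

View pics/crop0.png

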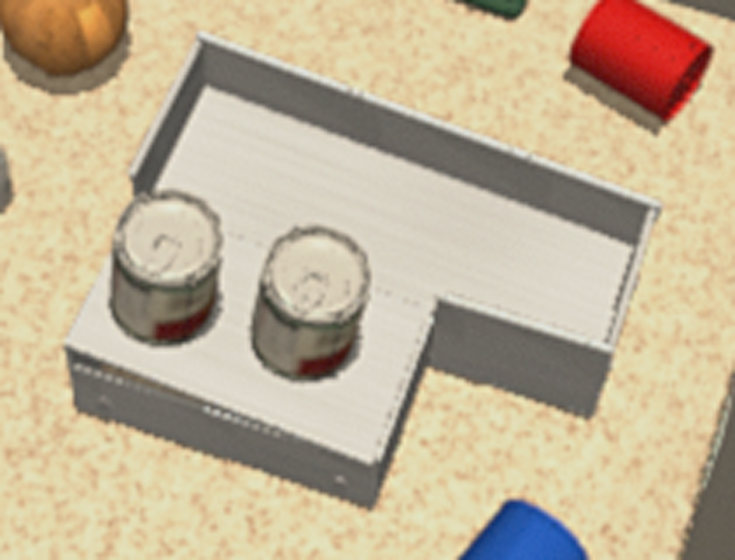

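The crop confirms the choice: both ledge tins are bare with pale lids. The fit has a lid height of 69 mm and a diameter of about 57 mm, which matches. Next I'll check IK for the pushing poses, with the tool perpendicular to the ledge and the jaws along the chute.

```bash
cat >> h.py <<'E'
DX,DY,YAW=0.5122,-0.1025,0.0225
Rz=np.array([[np.cos(YAW),-np.sin(YAW),0],[np.sin(YAW),np.cos(YAW),0],[0,0,1]])
a=np.arctan(.12)
sl=Rz@np.array([np.cos(a),0,np.sin(a)]); nn=Rz@np.array([-np.sin(a),0,np.cos(a)])
def W(x,y,z): return np.array([DX,DY,0])+Rz@np.array([x,y,z])/1000
def rot(s): # tool y = -normal, x = s*slope
    X=s*sl; Y=-nn; return np.c_[X,Y,np.cross(X,Y)]
def tcp(xb,y,h):  # xb = base x of tin on ledge, h = tip height above the ledge along the normal (mm)
    return W(xb,y,46+.12*(xb+135))+nn*(h+25)/1000
E
python3 - <<'E'
from h import *
print(np.round(telemetry.read_orientation(),2), telemetry.read_finger_gap())
for s in (1,-1):
    for xb in (23,100):
        for y,h in ((100,110),(97,8),(54,8),(60,55),(10,55)):
            j=bot.ik(tcp(xb,y,h),rot(s)); print(s,xb,y,h,np.round(tcp(xb,y,h),3),None if j is None else np.round(j,2))
E
```

```text
[[ 0.29 -0.   -0.96]
 [ 0.96 -0.    0.29]
 [-0.   -1.    0.  ]] 0.9981182405426386
1 23 100 110 [ 0.517 -0.002  0.199] [-0.12  0.67  0.1   1.89 -0.13  0.47  0.09]
1 23 97 8 [ 0.529 -0.005  0.098] [-0.06  0.86  0.02  1.93 -0.06  0.23  0.02]
1 23 54 8 [ 0.53  -0.048  0.098] [ 0.04  0.86 -0.01  1.92  0.    0.24  0.05]
1 23 60 55 [ 0.524 -0.042  0.144] [ 0.02  0.77  0.01  1.91 -0.04  0.34  0.08]
1 23 10 55 [ 0.525 -0.092  0.144] [ 0.15  0.78 -0.04  1.88  0.04  0.36  0.11]
1 100 100 110 [ 0.594 -0.001  0.208] [-0.13  0.75  0.15  1.61 -0.16  0.67  0.11]
1 100 97 8 [ 0.606 -0.003  0.107] [-0.08  0.92  0.06  1.65 -0.1   0.46  0.06]
1 100 54 8 [ 0.607 -0.046  0.107] [ 0.02  0.92  0.02  1.64 -0.05  0.47  0.1 ]
1 100 60 55 [ 0.601 -0.04   0.154] [-0.01  0.84  0.06  1.63 -0.1   0.56  0.13]
1 100 10 55 [ 0.602 -0.09   0.154] [ 0.1   0.85  0.01  1.6  -0.04  0.57  0.16]
-1 23 100 110 [ 0.517 -0.002  0.199] [ 0.28  0.72 -0.61  1.88  0.72  0.64  2.39]
-1 23 97 8 [ 0.529 -0.005  0.098] [ 0.19  0.89 -0.45  1.92  0.97  0.43  2.18]
-1 23 54 8 [ 0.53  -0.048  0.098] [ 0.29  0.9  -0.47  1.91  0.97  0.44  2.27]
-1 23 60 55 [ 0.524 -0.042  0.144] [ 0.33  0.82 -0.56  1.9   0.87  0.54  2.35]
-1 23 10 55 [ 0.525 -0.092  0.144] [ 0.44  0.83 -0.58  1.87  0.85  0.56  2.47]
-1 100 100 110 [ 0.594 -0.001  0.208] [ 0.27  0.81 -0.65  1.6   0.66  0.83  2.53]
-1 100 97 8 [ 0.606 -0.003  0.107] [ 0.26  0.98 -0.62  1.64  0.87  0.69  2.36]
-1 100 54 8 [ 0.607 -0.046  0.107] [ 0.34  0.99 -0.65  1.63  0.88  0.71  2.43]
-1 100 60 55 [ 0.601 -0.04   0.154] [ 0.34  0.9  -0.66  1.62  0.78  0.76  2.5 ]
-1 100 10 55 [ 0.602 -0.09   0.154] [ 0.43  0.92 -0.68  1.59  0.78  0.79  2.6 ]
```

```bash
python3 - <<'E'
from h import *
R=rot(1); t=telemetry.read_time_s
bot.movep(tcp(22,102,110),R); print(t())
bot.command_gripper(0.4); print(telemetry.read_finger_gap(),t())
print(bot.move_l(tcp(22,98,12),max_speed=.12,guard=12),t())
print(bot.move_l(tcp(22,58,12),max_speed=.06,guard=12),t(),telemetry.read_force())
print((Rz.T@(telemetry.read_tool_pos()-np.array([DX,DY,0])))*1000)
snap('scene','s1');snap('top','t1')
E
python3 -c "
import cv2,numpy as np
a=cv2.imread('pics/s1.png')[170:350,200:440];b=cv2.imread('pics/t1.png')[180:380,190:350]
a=cv2.resize(a,(533,400),interpolation=2);b=cv2.resize(b,(267,334))
b=cv2.copyMakeBorder(b,0,66,0,0,0);cv2.imwrite('pics/c1.png',np.hstack([a,b]))"
```

```text
3.5333
0.4002886600894508 4.0833
False 5.05
False 5.8667 [-1.08740675  0.95818036  1.52358499]
[ 17.51217118  58.10512316 101.52169304]
```

View pics/c1.png

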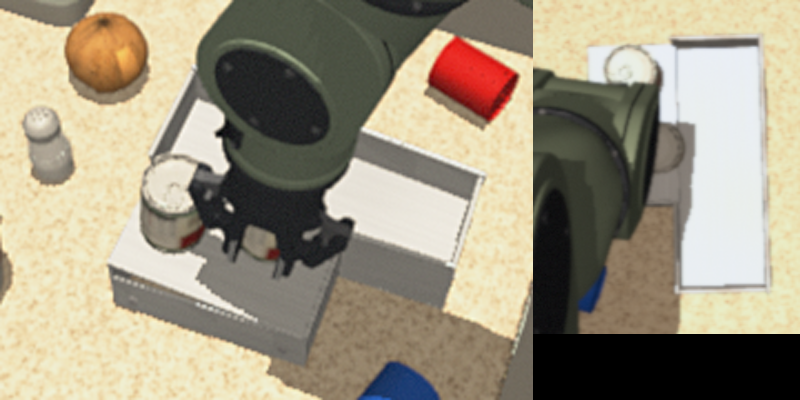

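The front tin has slid with the two fingers centred on it, and the back tin is still in place. I'll back off and rise, then measure the overhang.

```bash
cat >> h.py <<'E'
def tins(cam='top',name='tmp'):
    im,d=snap(cam,name); q=world(cam,d).reshape(-1,3); q=q[np.isfinite(q).all(1)]
    p=((q-np.array([DX,DY,0]))@Rz)*1000; x,y=p[:,0],p[:,1]; h=p[:,2]-(46+.12*(x+135))
    m=(x>-60)&(x<150)&(y>-60)&(y<104)&(h>66)&(h<72); pts=np.c_[x,y][m].astype(np.float32)
    for lo,hi in((-30,53),(53,130)):
        s=pts[(pts[:,0]>lo)&(pts[:,0]<hi)]
        if len(s)>20: print(cam,len(s),'lid',np.round(s.min(0),1),np.round(s.max(0),1),'circ',np.round(cv2.minEnclosingCircle(s)[0],1),round(cv2.minEnclosingCircle(s)[1],1))
def here(): return Rz.T@(telemetry.read_tool_pos()-np.array([DX,DY,0]))*1000
E
python3 - <<'E'
from h import *
bot.move_l(tcp(22,75,12),max_speed=.1)
bot.move_l(tcp(22,80,57),max_speed=.12)
tins('top','t2'); tins('scene','s2'); print(telemetry.read_time_s())
E
python3 -c "
import cv2,numpy as np
a=cv2.imread('pics/s2.png')[170:350,200:440];b=cv2.imread('pics/t2.png')[180:380,190:350]
a=cv2.resize(a,(533,400),interpolation=2);b=cv2.resize(b,(267,334))
b=cv2.copyMakeBorder(b,0,66,0,0,0);cv2.imwrite('pics/c2.png',np.hstack([a,b]))"
```

```text
top 683 lid [-13.2  -3.9] [41.1 52.5] circ [13.8 24.2] 28.3
top 521 lid [66.1 29.5] [121.1  84.5] circ [93.8 56.2] 28.5
scene 27 lid [-16.   68.7] [42.3 91. ] circ [13.2 86. ] 29.2
scene 463 lid [68.9 26. ] [120.   84.5] circ [92.9 55.3] 29.3
6.9083
```

View pics/c2.png

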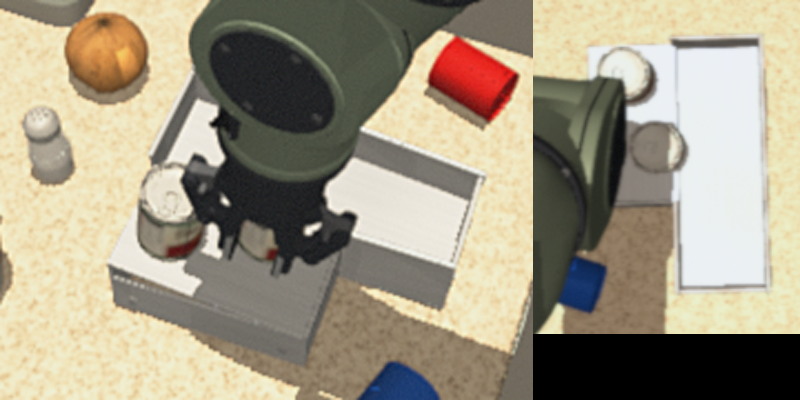

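The overhang is 8 mm, and the gripper's knuckle nudged the back tin by about 3 mm. I'll narrow the gap, finish the slide to about 13 mm, then tip it from high up.

```bash
python3 - <<'E'
from h import *
t=telemetry.read_time_s
bot.command_gripper(0.25); g=telemetry.read_finger_gap(); off=11+np.sqrt(28.5**2-(g*42.5)**2); print(g,off)
bot.move_l(tcp(22,80,12),max_speed=.15)
bot.move_l(tcp(22,19.5+off,12),max_speed=.06,guard=12)
bot.move_l(tcp(22,75,12),max_speed=.12)
bot.move_l(tcp(22,75,55),max_speed=.15)
tins('top','t3'); print(t())
print(bot.move_l(tcp(22,19.5+off,55),max_speed=.08,guard=15))
print(bot.move_l(tcp(22,19.5+off-45,55),max_speed=.08,guard=15),here(),telemetry.read_force(),t())
bot.wait(.3)
snap('scene','s4');snap('top','t4')
E
python3 -c "
import cv2,numpy as np
a=cv2.imread('pics/s4.png')[170:350,200:440];b=cv2.imread('pics/t4.png')[180:380,190:350]
a=cv2.resize(a,(533,400),interpolation=2);b=cv2.resize(b,(267,334))
b=cv2.copyMakeBorder(b,0,66,0,0,0);cv2.imwrite('pics/c4.png',np.hstack([a,b]))"
```

```text
0.24908805129624428 37.460942471961864
top 705 lid [-13.2  -9.3] [41.1 45.3] circ [13.7 18.4] 28.3
top 492 lid [68.2 29.7] [120.8  84.5] circ [93.7 56.1] 28.4
8.9583
False
False [ 12.48400202  12.44412929 144.24969856] [-1.0450174   0.05997672 -0.20196016] 10.05
```

View pics/c4.png

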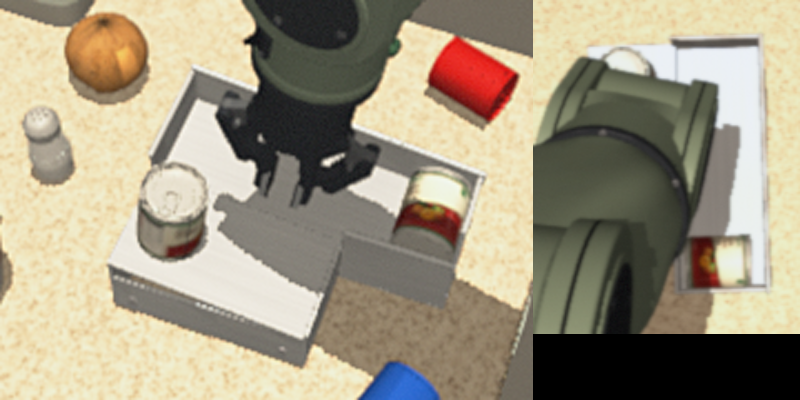

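The first tin is lying straight across at the front stop. I'll do the same with the back tin, whose lid is at (93.7, 56.1).

```bash
python3 - <<'E'
from h import *
t=telemetry.read_time_s; off=37.46; X=102
bot.move_l(tcp(22,20,105),max_speed=.2)
bot.move_l(tcp(X,108,105),max_speed=.2)
bot.move_l(tcp(X,108,12),max_speed=.15,guard=12); print(t(),here())
print(bot.move_l(tcp(X,19.5+off,12),max_speed=.06,guard=12))
bot.move_l(tcp(X,75,12),max_speed=.12)
bot.move_l(tcp(X,75,55),max_speed=.15)
tins('top','t5'); snap('scene','s5'); print(t())
E
python3 -c "
import cv2,numpy as np
a=cv2.imread('pics/s5.png')[170:350,200:440];b=cv2.imread('pics/t5.png')[180:380,190:350]
a=cv2.resize(a,(533,400),interpolation=2);b=cv2.resize(b,(267,334))
b=cv2.copyMakeBorder(b,0,66,0,0,0);cv2.imwrite('pics/c5.png',np.hstack([a,b]))"
```

```text
12.3667 [ 97.77132518 107.67069554 112.01217497]
False
top 658 lid [65.6 -7.7] [121.6  47.2] circ [93.6 19.5] 28.4
14.2
```

View pics/c5.png

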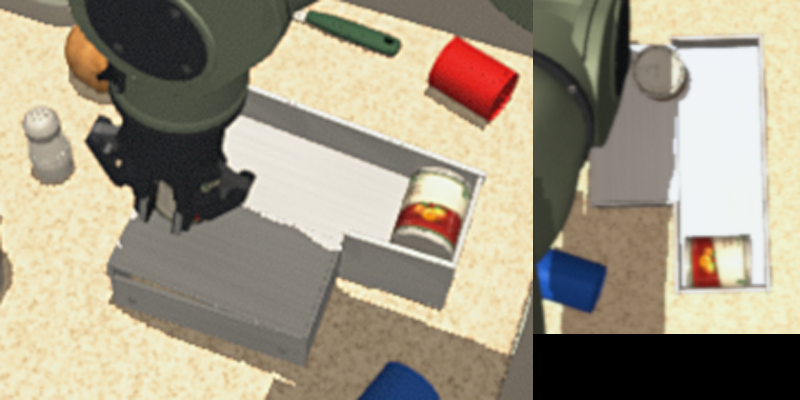

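```bash
python3 - <<'E'
from h import *
t=telemetry.read_time_s; off=37.46; X=102
print(bot.move_l(tcp(X,19.5+off,55),max_speed=.08,guard=15))
print(bot.move_l(tcp(X,19.5+off-45,55),max_speed=.08,guard=15),here(),t())
bot.move_l(tcp(X,20,110),max_speed=.2)
bot.move_l(tcp(X,110,110),max_speed=.2)
bot.wait(1.0)
im,d=snap('top','t6'); snap('scene','s6'); print(t())
for c in ('top','scene'):
    print([(np.round(r['bbox']),r['p']) for r in look_for('tin_front',c)[:5]])
    q=world(c,np.load(f"pics/{c[0]}6_d.npy")).reshape(-1,3); q=q[np.isfinite(q).all(1)]
    p=((q-np.array([DX,DY,0]))@Rz)*1000; x,y,z=p.T
    m=(x>-133)&(x<133)&(y>-88)&(y<2)&(z>36+.12*(x+135)+12)
    for lo,hi in((-135,-77),(-77,-15),(-15,133)):
        k=m&(x>lo)&(x<hi)
        if k.sum()>20:
            top=p[k&(z>36+.12*(x+135)+50)]
            print(c,lo,k.sum(),np.round(p[k].min(0)),np.round(p[k].max(0)))
            if len(top)>10: 
                _,_,vt=np.linalg.svd(top[:,:2]-top[:,:2].mean(0)); print('  top mean',top.mean(0).round(1),'axis',vt[0].round(2))
E
python3 -c "
import cv2,numpy as np
a=cv2.imread('pics/s6.png')[150:350,180:440];b=cv2.imread('pics/t6.png')[180:380,190:350]
a=cv2.resize(a,(520,400),interpolation=2);b=cv2.resize(b,(267,334))
b=cv2.copyMakeBorder(b,0,66,0,0,0);cv2.imwrite('pics/c6.png',np.hstack([a,b]))"
```

```text
False
False [ 92.47366115  12.3116043  153.81272328] 15.2917
17.4167
[(array([385., 309., 424., 356.]), 0.95), (array([188., 326., 232., 369.]), 0.62), (array([280., 322., 322., 354.]), 0.6)]
top -135 1242 [-133.  -75.   67.] [-77.  -3. 102.]
  top mean [-108.7  -38.8   94.2] axis [-0. -1.]
top -77 1220 [-77. -73.  75.] [-20.  -2. 108.]
  top mean [-52.1 -37.3 100.9] axis [ 0.03 -1.  ]
top -15 536 [126. -74. 648.] [133.   2. 654.]
  top mean [129.9 -37.6 651. ] axis [0.01 1.  ]
[(array([351., 332., 398., 385.]), 0.96), (array([392., 187., 431., 223.]), 0.81)]
scene -135 1086 [-133.  -78.   62.] [-77.   1. 100.]
  top mean [-109.5  -39.6   93.6] axis [-0.02  1.  ]
scene -77 1106 [-77. -77.  60.] [-21.   2. 109.]
  top mean [-52.6 -37.9 100.5] axis [0. 1.]
```

View pics/c6.png

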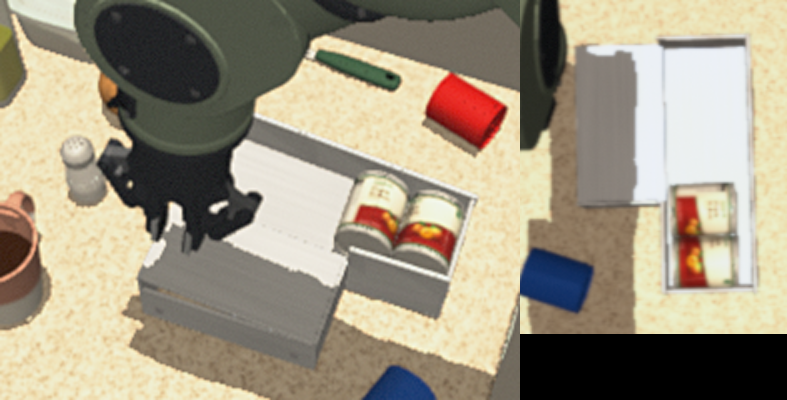

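Both tins are home, straight across the chute and touching. The mug, salt shaker and peeler stand where they were, so I'll hand in.

```bash
python3 - <<'E'
from h import *
print(bot.hand_in())
E
```

```text
the job is handed in; nothing more can be done
None
```

Both tins lie straight across the chute at its low front end: the first is against the front stop and the second against the first. I slid each tin about 13 mm over the ledge edge with the two finger sides, then tipped it in with a high push. I handed in at about 17.5 s; hand-in gives no verdict.

- **Tin positions:** the last depth check, with both cameras agreeing, put the tin centres at about x -109 and x -52 mm. The expected positions were -106 and -49, so the offset is within calibration error. The axes were within about 0.03 rad of straight across.
- **Bystanders:** in the last picture the mug, salt shaker and peeler looked undisturbed. The onion was mostly hidden behind the arm, which had not gone near it. I did not measure how far any of them might have moved.
- **Disagreements:** during the first slide the gripper's knuckle nudged the back tin about 3 mm; I narrowed the jaws and it had no further effect. In the final pictures `look_for` mostly reported the red and blue look-alikes. It found only one loaded tin, in the top view, so my final check rests on depth and the picture.

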